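Set the bench battery charger and start it

ROBOT

A 7-joint arm with a two-finger parallel gripper is mounted at the origin on the work surface. World frame = base frame: x ahead of the robot, y to its left, z up, the work surface at z = 0. Lengths are in m, angles in rad, forces in N, time in s.
With the tool pointing down it reaches from about 0.4 to 0.85 m from the base axis. Payload 4.5 kg.
Tool frame: the origin (TCP) lies midway between the tips of the shut fingers; the grasp point (between the pads) lies 19 mm behind it; z points along the fingers, y is the direction in which the jaws open and shut (so a half turn about z gives the same grasp; the last joint's range is limited). The gripper opens to 88 mm and grips with 3 to 60 N. Pads are 18 mm wide; open, the fingers measure 123 mm over their backs; the gripper's body (75 mm by 187 mm) begins 45 mm behind the grasp point.
Start: joints at [1.264, 0.689, -0.195, 1.565, 0.157, 0.902, -0.215], TCP at [0.209, -0.589, 0.239] pointing down, gripper open.
Joint ranges: [-3.01, 3.01], [-0.46, 2.08], [-1.47, 1.51], [0.13, 2.56], [-1, 4.14], [0.04, 2.09], [-2.66, 2.66]. Speed limits (rad/s): [2.57, 2.57, 3.14, 3.14, 3.14, 3.14, 3.14].

INTERFACE

Orientations are given as a unit quaternion [w, x, y, z].
In Python, from plant import * gives the robot as it stands. The module is installed in compiled form; this text tells all that it offers.
- The arm moves only by the shell command python3 -m creep 'ROWS' [FORCE]. ROWS is JSON, one flat list of numbers, 5 for each row, row after row: the shift along the tool's x, y, z in m, then the turn about the tool's z in rad, then the closure, from 0 (fully open) to 1 (shut). In form: [tx, ty, tz, twist, jaw, tx, ty, tz, twist, jaw, ...]. A call has 1 to 20 rows; each row is the pose to reach, as a shift and turn from the pose commanded when the call began, along the tool's axes at that moment; what a row does not reach only later rows make up. A row lasts 1/8 s, in which the tool goes at most 62.5 mm and 10.7 degrees, less where a joint would pass 70% of its speed; a pose out of reach is approached as far as the arm can. A call with a gripper value outside its range is refused whole. The fingers move at their own pace and stop on an object; FORCE is the grip in N (left out, the last holds). Time passes only in rows, so rows that repeat a pose let the fingers close. It gives the time, the measured TCP pose, the force and the opening at its end, in the units of the state.
- read_state(): the state, without advancing time (a new reading comes with each control period).
- grab_frame(name): name is "scene" or "top" or "wrist"; returns a dict with "img" (384x512x3 uint8, blue, green, red), "depth" (384x512 float32, m along the optical axis (not along the pixel's ray), 0 where there is no reading), "fx", "fy", "cx", "cy" (pixels), "R" (3x3) and "t" (3): a world point X has camera coordinates R X + t. Camera axes: x right, y down, z forward; pixel columns grow to the right and rows downward; lengths in m; the calibration is good to about 2 mm. A picture is of the moment at which its call begins.
- close_job(): hands the job in, once; it reports no verdict.
The state is a dict: "t": time; "joint_positions": joint angles; "qvel": joint speeds; "tau": joint torques, N m; "tool_pos": TCP position; "ee_rot": TCP orientation; "ft_force": force on the tool from outside, world axes, zero at the start; "moment": the same for the moment, N m; "opening": opening from 0.0 (shut) to 1.0 (fully open).
Only numpy, scipy, OpenCV 4.12 (cv2) and the standard library are available. Lean on these libraries where they do the work, as an engineer would, in place of code of your own. Each camera call takes 0.05 s, during which the arm holds its last target. There are 200 camera calls.

TASK

Set up the bench charger for the next battery: first push the broad T-shaped mode slide fully home to its end stop beside the two binding posts, then move the slim current slide until its pointer is in line with the small brass marker, and only when both are set press the start button right down and let it come back up. Leave the marker where it stands and do not disturb the things lying on and around the charger.

Things in the scene. Friction and masses are not known exactly. Their poses are not given: they have to be found in the camera images.
- charger: grey battery charger fixed on the bench, 240 (its x) by 340 mm (its y), flat top panel at 120 mm; origin: centre of its underside. x points from the front (robot side) to the back. On the panel, x, y in mm: mode slot along x at y -100; current slot along y at x -45; marker rail along y at x 0; button (55, 65); binding posts 30 tall at (88, -125), (88, -75); meter 9 tall at (80, -12).
- mode_slide (a joint): travel of the mode slide (m): 0 at the front end stop, 0.070 at the back end stop beside the binding posts; it moves along the charger's +x. Stiff (about 3 N) and stays where it is left.
- mode_slide_top (a point): centre of the top of the mode slide's black T-bar, 30 mm above the panel. The crossbar is 44 mm wide (charger y), 12 mm thick (charger x) and spans 8 to 30 mm above the panel; below it a foot 30 mm long (charger x), 22 mm wide, 11 mm high.
- current_slide (a joint): travel of the current slide (m): 0 to 0.100, along the charger's +y. About 2.5 N, stays where it is left. Starts short of the marker.
- current_slide_top (a point): centre of the top of the current slide's slim black cap, 30 mm above the panel; cap 14 mm (charger y, its travel) by 22 mm (charger x), with a white line across its middle and a small white pointer at its foot towards the marker.
- marker_tip (a point): nose of the little brass marker (14 mm rider, 8 mm tall) on the rail beside the current slide; it points to the charger's -x, at the slide. Its axes are those of the charger. Held tight by friction (20 N). The current slide is set when its centre and this nose have the same charger y.
- start_button (a joint): depression of the start button (m): 0 up, 0.006 fully down; springs back up when let go.
- start_button_top (a point): centre of the top of the round black start button, 28 mm across in a 44 mm steel housing 12 mm high; the top stands 22 mm above the panel. Pressed straight down, about 5 N for its full 6 mm.
- wheel_nut: loose steel wheel nut lying on the charger's panel, 26 mm across, 21 mm tall; origin at its underside. Bystander.
- socket: loose steel socket standing on the charger's panel, 26 mm across, 30 mm tall; origin at its underside. Bystander.
- spanner: loose steel spanner lying on the bench at the charger's left. Bystander.
- screwdriver: loose screwdriver lying on the bench at the charger's left. Bystander.
- grease_jar: loose white jar with steel lid, 72 mm across, 90 mm tall, on the bench at the charger's right. Bystander.
- bearing: loose steel bearing ring, 72 mm across, 18 mm tall, on the bench at the charger's right. Bystander.

How it is judged:
By the outcome, as a careful person would: the job done as asked, in the order asked, and still so for the second after the job is handed in, with the robot touching nothing.
It also fails if it takes over 51 s, if anything falls off the work surface, if the arm or the gripper's body presses on something with over 40 N, if the wrist force passes 120 N, or if a joint passes its speed limit or range.

## Working session

There is one attempt and no reset: what is moved stays moved. The work goes in short steps, Python scripts to look and compute and a shell command to move; the robot and the scene stay as the last step left them, time stands still between calls to the robot, and variables do not carry over. Pictures are saved under pics/ and viewed, about 8 in all and at most 12, crops included, and the job is handed in when it is done.

```bash
mkdir -p pics; python3 - <<'E'
from plant import *
import cv2,numpy as np,pickle
s=read_state();print(s)
for n in("scene","top"):
    f=grab_frame(n);pickle.dump(f,open(n+'.pkl','wb'));cv2.imwrite(f'pics/{n}1.png',f['img']);print(n,f['fx'],f['cx'],f['cy'],f['R'],f['t'])
E
```

```text
{'t': 0.0, 'joint_positions': array([ 1.26380584,  0.68998307, -0.19449653,  1.56632889,  0.15729096,
        0.90250206, -0.21507539]), 'qvel': array([-0.00059023, -0.00137293, -0.00024352, -0.00225963, -0.0002669 ,
        0.00156145,  0.00040197]), 'tau': array([-9.68853601e-05, -5.27561152e+01, -1.26654770e+00, -1.53427541e+01,
       -5.25330228e-02,  6.67869084e-03,  1.54493414e-04]), 'tool_pos': array([ 0.20863146, -0.58848418,  0.23791419]), 'ee_rot': array([-8.88532768e-04,  9.85509940e-01,  1.69615211e-01, -2.22430711e-04]), 'ft_force': array([ 0.39109563, -0.29571638,  0.32223084]), 'moment': array([-0.00754378,  0.05826644, -0.01930333]), 'opening': 1.0010090726722782}
scene 445.3552218533195 261.1702454804774 192.37970639156282 [[-0.23658239  0.97158101 -0.00768862]
 [ 0.66517123  0.15619263 -0.73017197]
 [-0.70822031 -0.17786008 -0.68322016]] [ 0.14832289 -0.28844945  1.7902155 ]
top 403.5862479952967 256.19264369789846 187.2870923241053 [[ 1.50081290e-02 -9.99883451e-01  2.80003407e-03]
 [-9.84118094e-01 -1.52667571e-02 -1.76857295e-01]
 [ 1.76879430e-01 -1.01267093e-04 -9.84232522e-01]] [-0.01888403  0.54622167  1.2320493 ]
```

View pics/top1.png

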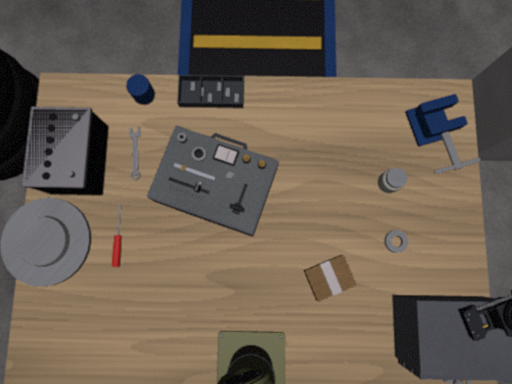

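View pics/scene1.png

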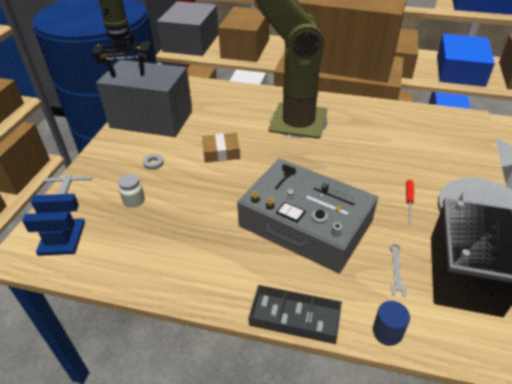

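Top view: charger corners are at about (178,126), (278,158), (253,234) and (148,197). The mode slide is at (237,208) near the front end, the current slide at (198,188), the button at (198,153) and the posts at (247,158)/(262,164). I'll fit the charger pose from the depth points on the panel.

```bash
cat > h.py <<'E'
import numpy as np,cv2,pickle
from scipy.spatial.transform import Rotation as Ro
def cloud(f):
    v,u=np.mgrid[:384,:512];d=f['depth']
    c=np.stack([(u-f['cx'])/f['fx']*d,(v-f['cy'])/f['fy']*d,d],-1)
    return (c-f['t'])@f['R']
def ray(f,u,v,z):
    r=np.array([(u-f['cx'])/f['fx'],(v-f['cy'])/f['fy'],1])@f['R'];o=-f['t']@f['R']
    return o+r*(z-o[2])/r[2]
def pix(f,X):
    c=f['R']@np.asarray(X)+f['t'];return c[0]/c[2]*f['fx']+f['cx'],c[1]/c[2]*f['fy']+f['cy']
def tool(s):
    w,x,y,z=s['ee_rot'];return Ro.from_quat([x,y,z,w]).as_matrix()
E
python3 - <<'E'
from h import *
from plant import read_state
f=pickle.load(open('top.pkl','rb'));P=cloud(f)
m=(abs(P[...,2]-.12)<.008)&(f['depth']>0)
m=m.astype(np.uint8)
n,l,st,ce=cv2.connectedComponentsWithStats(m)
i=np.argmax([st[k,4] if abs(ce[k][0]-213)<40 and abs(ce[k][1]-180)<40 else 0 for k in range(n)])
Q=P[l==i];print(len(Q),np.median(Q[:,2]))
r=cv2.minAreaRect((Q[:,:2]*1000).astype(np.float32));print(r,cv2.boxPoints(r))
print(tool(read_state()))
# heights map: box at start
for u,v in[(430,330),(394,180),(330,278),(66,150),(140,88),(485,320)]:print(u,v,P[v,u])
E
```

```text
7965 0.11952576902438218
((559.5087890625, 119.80630493164062), (339.4042663574219, 240.1548309326172), 71.2790298461914) [[391.3168    -2.377365]
 [618.76575  -79.45738 ]
 [727.7008   241.98997 ]
 [500.25183  319.07    ]]
[[ 9.42456890e-01  3.34327093e-01 -6.36933890e-04]
 [ 3.34327686e-01 -9.42455687e-01  1.50849624e-03]
 [-9.59508050e-05 -1.63463730e-03 -9.99998659e-01]]
430 330 [ 0.14539604 -0.47263181  0.20112236]
394 180 [ 0.56861807 -0.43525621  0.08910195]
330 278 [ 0.26896852 -0.23879128  0.05527721]
66 150 [0.62878255 0.54934963 0.16108589]
140 88 [0.8579788  0.36786402 0.08753772]
485 320 [ 0.17267449 -0.61968498  0.20064938]
```

Charger: centre (559.5, 119.8) mm, yaw -18.7°. Next I'll move above it with the tool x axis along charger x, and look with the wrist camera.

```bash
python3 -m creep '[0,0,-0.06,0,0, 0.03,-0.03,-0.12,0.1,0, 0.53,-0.55,-0.16,0.667,0.6, 0.53,-0.55,-0.16,0.667,1, 0.53,-0.55,-0.16,0.667,1, 0.53,-0.55,-0.16,0.667,1, 0.53,-0.55,-0.16,0.667,1, 0.53,-0.55,-0.16,0.667,1, 0.53,-0.55,-0.16,0.667,1, 0.53,-0.55,-0.16,0.667,1, 0.53,-0.55,-0.16,0.667,1, 0.53,-0.55,-0.16,0.667,1, 0.53,-0.55,-0.16,0.667,1, 0.53,-0.55,-0.16,0.667,1, 0.53,-0.55,-0.16,0.667,1, 0.53,-0.55,-0.16,0.667,1, 0.53,-0.55,-0.16,0.667,1]' 20; python3 - <<'E'
from plant import *
from h import *
f=grab_frame('wrist');pickle.dump(f,open('w1.pkl','wb'));cv2.imwrite('pics/w1.png',f['img'])
s=read_state();print(s['t'],s['tool_pos'],tool(s),s['joint_positions'],s['ft_force']);print(-f['t']@f['R'],f['R'],f['fx'])
E
```

```text
t: 2.22
tool_pos: [0.5242, 0.1045, 0.3986]
ee_rot: [0.001, 0.987, -0.164, -0.0]
ft_force: [-0.1, -0.9, 0.4]
opening: 0.009
2.275 [0.52427894 0.10471901 0.3987225 ] [[ 9.46440086e-01 -3.22879371e-01 -2.73978072e-04]
 [-3.22879482e-01 -9.46439566e-01 -9.94548483e-04]
 [ 6.18155016e-05  1.02974245e-03 -9.99999468e-01]] [-0.124821    0.40563079 -0.24663162  1.58749343  0.1060897   1.16215437
 -2.29406501] [ 0.70043006 -0.43890482 -0.08688766]
[0.60042559 0.0784117  0.54524654] [[-0.32218911 -0.94667331  0.00195217]
 [-0.89990634  0.30691137  0.30979671]
 [-0.29387542  0.09805636 -0.95080081]] 275.8777977542091
```

View pics/w1.png

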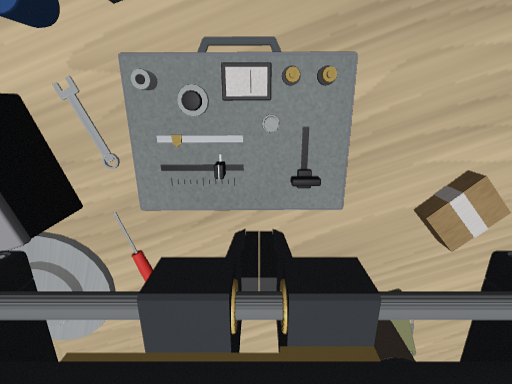

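The wrist view shows the whole panel: marker nose around (177,147), current slide cap (220,170) with a pointer at (220,157), mode slide crossbar (305,180), nut (271,124), socket (142,78) and button (191,99). I'll convert these to charger coordinates.

```bash
cat >> h.py <<'E'
def pose(f,ux,vy):
    P=cloud(f);m=((abs(P[...,2]-.12)<.006)&(f['depth']>0)).astype(np.uint8)
    n,l,st,ce=cv2.connectedComponentsWithStats(m);Q=P[l==l[vy,ux]]
    r=cv2.minAreaRect((Q[:,:2]*1000).astype(np.float32));return r,np.median(Q[:,2]),P
E
python3 - <<'E'
from h import *
f=pickle.load(open('w1.pkl','rb'));r,z,P=pose(f,240,200);print(r,z)
c=np.array(r[0])/1000;a=np.deg2rad(r[2]);a=(a+np.pi/4)%(np.pi/2)-np.pi/4
ex=np.array([np.cos(a),np.sin(a)]);ey=np.array([-ex[1],ex[0]]);print(np.rad2deg(a))
def ch(X):d=X[:2]-c;return np.round([d@ex*1000,d@ey*1000],1)
for n,u,v,h in[('nose',177,147,8),('cap',220,170,30),('bar',305,178,30),('nut',271,122,21),('socket',142,74,30),('button',191,99,22),('post',292,70,30)]:
    print(n,ch(ray(f,u,v,z+h/1000)),P[v,u,2]-z)
im=cv2.resize(f['img'][120:220,130:350],None,fx=3.6,fy=3.6,interpolation=cv2.INTER_CUBIC);cv2.imwrite('pics/w1c.png',im)
E
```

```text
((560.6663818359375, 122.1438980102539), (339.2567443847656, 238.30641174316406), 71.43121337890625) 0.120511585656452
-18.56878662109373
nose [-12.7  93.7] 0.0008829062973977758
cap [-43.2  27.4] 0.029512019678654952
bar [-55.9 -97.9] 0.02699646745296834
nut [ 24.3 -47.1] 0.022348593322410557
socket [ 87.2 124.2] 0.029834920218900482
button [55.7 63.9] 0.02172437891537181
post [ 91.3 -73.7] 0.028843226469666042
```

View pics/w1c.png

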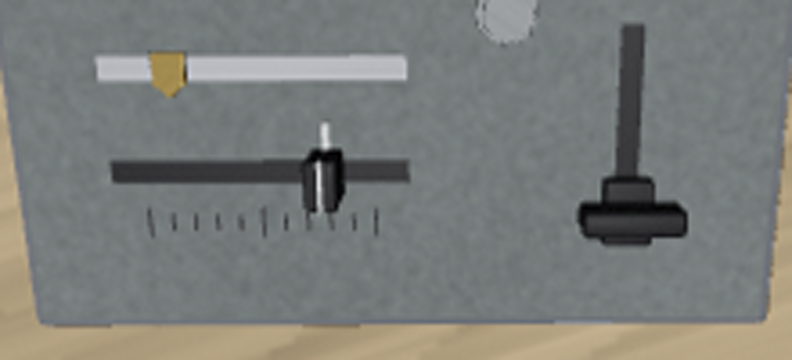

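The pointer and white line are at crop (325,130–210) and the marker nose at (169,97), so the slide needs about +66 mm. The mode bar centre is at about (-57,-99). I'll go down in front of the mode bar with the fingers shut and push it along +x.

```bash
python3 -m creep '[-0.051,0.071,0.05,0,1, -0.051,0.071,0.1,0,1, -0.051,0.071,0.15,0,1, -0.051,0.071,0.2,0,1, -0.051,0.071,0.235,0,1, -0.051,0.071,0.25,0,1, -0.051,0.071,0.262,0,1, -0.051,0.071,0.262,0,1, -0.051,0.071,0.262,0,1]'; python3 -m creep '[0.01,0,0,0,1, 0.02,0,0,0,1, 0.03,0,0,0,1, 0.04,0,0,0,1, 0.05,0,0,0,1, 0.06,0,0,0,1, 0.06,0,0,0,1]'; python3 - <<'E'
from plant import *
from h import *
f=grab_frame('wrist');cv2.imwrite('pics/w2.png',f['img'])
E
```

```text
t: 3.4
tool_pos: [0.454, 0.0554, 0.1374]
ee_rot: [-0.0, 0.987, -0.163, 0.001]
ft_force: [-0.1, 1.1, -0.9]
opening: 0.007
t: 4.28
tool_pos: [0.5121, 0.0357, 0.1366]
ee_rot: [-0.0, 0.987, -0.163, 0.001]
ft_force: [0.3, -0.1, 0.8]
opening: 0.004
```

View pics/w2.png

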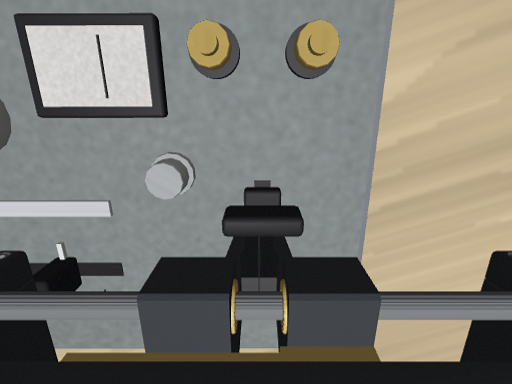

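The bar has moved to (263,222) and is pushed squarely by the fingers. A short length of slot is still visible ahead of the foot, so I'll continue to the stop.

```bash
for i in 1; do python3 -m creep '[0.004,0,0,0,1, 0.008,0,0,0,1, 0.012,0,0,0,1, 0.012,0,0,0,1]'; python3 -m creep '[0.003,0,0,0,1, 0.006,0,0,0,1, 0.006,0,0,0,1]'; done
```

```text
t: 4.82
tool_pos: [0.5181, 0.0335, 0.1366]
ee_rot: [0.0, 0.987, -0.162, -0.004]
ft_force: [-9.0, 3.2, 8.2]
opening: 0.004
t: 5.2
tool_pos: [0.5183, 0.0334, 0.1365]
ee_rot: [0.001, 0.987, -0.16, -0.009]
ft_force: [-19.6, 7.2, 18.7]
opening: 0.005
```

Stalled at 20 N, which looks like the end stop. I'll back off, lift and check that the slot is closed.

```bash
python3 -m creep '[-0.02,0,0,0,1, -0.04,0,0,0,1, -0.05,0,-0.06,0,1, -0.05,-0.04,-0.12,0,1, -0.05,-0.08,-0.12,0,1,-0.05,-0.08,-0.12,0,1]'; python3 - <<'E'
from plant import *
from h import *
f=grab_frame('wrist');pickle.dump(f,open('w3.pkl','wb'));cv2.imwrite('pics/w3.png',f['img'])
s=read_state();print(s['t'],s['tool_pos'],tool(s)[:,0],s['joint_positions'][6],s['ft_force'])
E
```

```text
t: 5.95
tool_pos: [0.508, 0.1267, 0.2583]
ee_rot: [-0.002, 0.987, -0.16, 0.003]
ft_force: [-0.6, -0.6, -0.9]
opening: 0.005
6.0 [0.506705   0.12372328 0.25718821] [ 0.94806983 -0.31805552  0.00207008] -2.3961920226329485 [ 0.01028588 -1.60465688 -1.23216644]
```

View pics/w3.png

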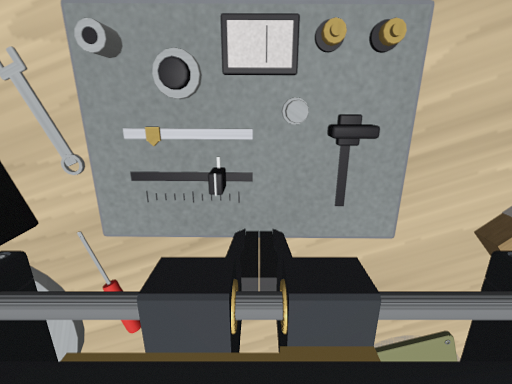

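The mode foot is now at the far end of its slot, with the crossbar at (354,131) and no slot ahead of it. Next I'll measure the marker nose and slide line precisely.

```bash
cat >> h.py <<'E'
def measure(f,ux,vy,bm,bw):
    r,z,P=pose(f,ux,vy);a=np.deg2rad(r[2]);a=(a+np.pi/4)%(np.pi/2)-np.pi/4
    c=np.array(r[0])/1000;ex=np.array([np.cos(a),np.sin(a)]);ey=np.array([-ex[1],ex[0]])
    ch=lambda X:np.round([(X[:2]-c)@ex*1000,(X[:2]-c)@ey*1000],2)
    S=6;out={}
    for n,(x0,y0,x1,y1),h in(('brass',bm,.008),('line',bw,.03)):
        im=cv2.resize(f['img'][y0:y1,x0:x1],None,fx=S,fy=S,interpolation=cv2.INTER_CUBIC);hsv=cv2.cvtColor(im,cv2.COLOR_BGR2HSV)
        m=(hsv[...,1]>90)&(hsv[...,2]>70) if n=='brass' else (hsv[...,2]>150)&(hsv[...,1]<60)
        _,l,st,ce=cv2.connectedComponentsWithStats(m.astype(np.uint8))
        for i in range(1,len(st)):
            if st[i,4]<25: continue
            v,u=np.where(l==i);A=[]
            for lab,q in(('top',v<=np.quantile(v,.1)),('mid',v>0),('bot',v>=np.quantile(v,.95))):
                U=x0+(u[q].mean()+.5)/S-.5;V=y0+(v[q].mean()+.5)/S-.5;A.append((lab,round(U,1),round(V,1),*ch(ray(f,U,V,z+h)),*ch(ray(f,U,V,z+.004))))
            print(n,st[i,4],A)
    return r,z,ch,P,c,ex,ey
E
python3 - <<'E'
from h import *
f=pickle.load(open('w3.pkl','rb'))
r,z,ch,P,*_=measure(f,260,200,(140,120,166,150),(205,150,232,200));print(r,z)
for n,u,v,h in[('bar',354,129,.03),('slotfront',340,206,0),('button',177,73,.022),('slotL',131,177,0),('slotR',252,177,0),('socket',91,36,.03),('cap',217,181,.03)]:print(n,ch(ray(f,u,v,z+h)))
print('tcp',ch(np.array([0.506705,0.12372328])))
E
```

```text
brass 8047 [('top', np.float64(151.8), np.float64(127.5), np.float64(6.71), np.float64(92.75), np.float64(6.38), np.float64(94.28)), ('mid', np.float64(152.7), np.float64(134.8), np.float64(-0.33), np.float64(92.72), np.float64(-0.76), np.float64(94.26)), ('bot', np.float64(153.3), np.float64(143.7), np.float64(-9.16), np.float64(93.06), np.float64(-9.72), np.float64(94.6))]
line 1543 [('top', np.float64(217.6), np.float64(157.0), np.float64(-18.24), np.float64(25.95), np.float64(-23.12), np.float64(29.98)), ('mid', np.float64(217.8), np.float64(161.7), np.float64(-22.76), np.float64(25.92), np.float64(-28.1), np.float64(29.95)), ('bot', np.float64(218.2), np.float64(166.9), np.float64(-27.71), np.float64(25.8), np.float64(-33.56), np.float64(29.82))]
line 1679 [('top', np.float64(214.4), np.float64(174.4), np.float64(-34.98), np.float64(29.73), np.float64(-41.57), np.float64(34.15)), ('mid', np.float64(214.8), np.float64(184.6), np.float64(-45.08), np.float64(29.79), np.float64(-52.7), np.float64(34.21)), ('bot', np.float64(215.4), np.float64(195.4), np.float64(-56.03), np.float64(29.74), np.float64(-64.77), np.float64(34.16))]
((559.7007446289062, 122.65149688720703), (338.84613037109375, 236.59991455078125), 71.58535766601562) 0.1205870747886428
bar [  7.52 -98.32]
slotfront [ -78.02 -101.79]
button [54.76 59.66]
slotL [-45.7  124.13]
slotR [-45.34  -5.14]
socket [ 82.04 125.83]
cap [-41.5   27.55]
tcp [-50.62 -15.72]
```

The mode slide is home: the slot front end at -78 and the bar at +7.5 match a 100 mm slot (70 mm travel plus the 30 mm foot). Next is the grip on the current slide.

```bash
cat > go.py <<'E'
from plant import *
from h import *
import sys
X,Y,Z=map(float,sys.argv[1:4]);a=np.deg2rad(-18.6);c=np.array([.5600,.1222])
s=read_state();R=tool(s);p=s['tool_pos']
w=np.r_[c+X/1000*np.array([np.cos(a),np.sin(a)])+Y/1000*np.array([-np.sin(a),np.cos(a)]),Z]
print(s['t'],p,'tool yaw',np.rad2deg(np.arctan2(R[1,0],R[0,0])),'shift mm',np.round(R.T@(w-p)*1000,1))
E
python3 go.py -45 29.8 0.129
```

```text
6.0 [0.506705   0.12372328 0.25718821] tool yaw -18.545412621341512 shift mm [  5.8 -45.1 128.3]
```

```bash
python3 -m creep '[0.006,-0.045,0,0,0.5, 0.006,-0.045,0.04,0,0.5, 0.006,-0.045,0.08,0,0.5, 0.006,-0.045,0.08,0,0.5, 0.006,-0.045,0.08,0,0.5]' 10; python3 go.py -45 29.8 0.129; python3 - <<'E'
from plant import *
from h import *
f=grab_frame('wrist');pickle.dump(f,open('w4.pkl','wb'));cv2.imwrite('pics/w4.png',f['img'])
E
```

```text
t: 6.62
tool_pos: [0.5265, 0.1622, 0.1775]
ee_rot: [0.0, 0.987, -0.163, 0.001]
ft_force: [0.1, -0.4, 1.2]
opening: 0.494
6.625 [0.52651986 0.16224498 0.17750958] tool yaw -18.763856590283957 shift mm [-0.6 -2.5 48.5]
```

View pics/w4.png

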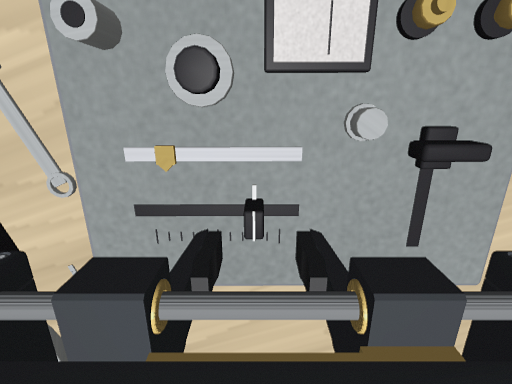

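The slide line is at u≈254 and the fingers are centred at u≈259, so it sits a little to the left. That agrees with the -2.5 mm shift. I'll descend and close.

```bash
python3 -m creep '[0,-0.0025,0.02,0,0.5, 0,-0.0025,0.035,0,0.5, 0,-0.0025,0.048,0,0.5, 0,-0.0025,0.048,0,0.5, 0,-0.0025,0.048,0,0.7, 0,-0.0025,0.048,0,1, 0,-0.0025,0.048,0,1, 0,-0.0025,0.048,0,1]' 10; python3 -m creep '[0,-0.008,0,0,1, 0,-0.016,0,0,1, 0,-0.024,0,0,1, 0,-0.032,0,0,1, 0,-0.04,0,0,1, 0,-0.048,0,0,1, 0,-0.056,0,0,1, 0,-0.061,0,0,1, 0,-0.061,0,0,1,0,-0.061,0,0,1]'; python3 go.py -45 93 0.129;  python3 - <<'E'
from plant import *
from h import *
f=grab_frame('wrist');pickle.dump(f,open('w5.pkl','wb'));cv2.imwrite('pics/w5.png',f['img'])
E
```

```text
t: 7.68
tool_pos: [0.5268, 0.1656, 0.129]
ee_rot: [-0.0, 0.987, -0.162, 0.0]
ft_force: [1.3, 0.3, 1.7]
opening: 0.157
t: 8.93
tool_pos: [0.5467, 0.2243, 0.129]
ee_rot: [-0.001, 0.987, -0.162, 0.001]
ft_force: [0.5, 0.7, 4.3]
opening: 0.157
8.925 [0.54668711 0.22434033 0.12903152] tool yaw -18.66099455631158 shift mm [ 0.2 -0.4  0. ]
```

View pics/w5.png

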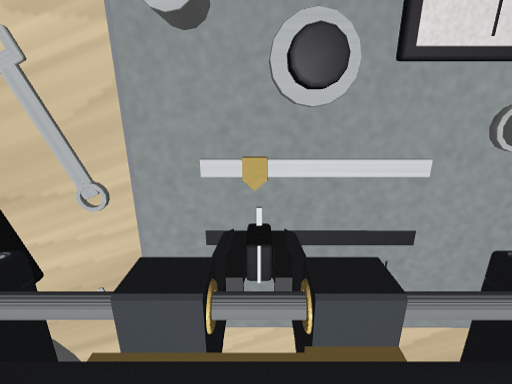

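The slide is gripped. The nose is at (255,190) and the pointer at (259,210), so a little more is needed. I'll measure it.

```bash
cat > m.py <<'E'
from h import *
import sys
f=pickle.load(open(sys.argv[1],'rb'));b=list(map(int,sys.argv[2:]))
a=np.deg2rad(-18.6);ey=np.array([-np.sin(a),np.cos(a)]);ex=np.array([np.cos(a),np.sin(a)]);c=np.array([.5600,.1222]);S=8
def m(box,brass):
    x0,y0,x1,y1=box;im=cv2.resize(f['img'][y0:y1,x0:x1],None,fx=S,fy=S,interpolation=cv2.INTER_CUBIC);h=cv2.cvtColor(im,cv2.COLOR_BGR2HSV)
    k=(h[...,1]>90)&(h[...,2]>70) if brass else (h[...,2]>170)&(h[...,1]<60)
    _,l,st,_=cv2.connectedComponentsWithStats(k.astype(np.uint8));i=1+np.argmax(st[1:,4]);v,u=np.where(l==i)
    for lab,q in(('top',v<=np.quantile(v,.15)),('all',v>-1),('bot',v>=np.quantile(v,.97))):
        U,V=x0+(u[q].mean()+.5)/S-.5,y0+(v[q].mean()+.5)/S-.5
        print(brass,lab,round(U,2),round(V,1),[(h,*np.round([(ray(f,U,V,.1205+h/1000)[:2]-c)@e*1000 for e in(ex,ey)],2)) for h in(2,8,30)])
m(b[:4],1);m(b[4:8],0);m(b[8:12],0)
E
python3 m.py w5.pkl 238 150 274 196 252 203 267 222 250 240 270 285
```

```text
1 top 254.22 158.6 [(2, np.float64(5.02), np.float64(94.57)), (8, np.float64(6.2), np.float64(94.46)), (30, np.float64(10.54), np.float64(94.08))]
1 all 254.3 170.9 [(2, np.float64(-2.04), np.float64(94.56)), (8, np.float64(-0.59), np.float64(94.46)), (30, np.float64(4.76), np.float64(94.07))]
1 bot 254.26 187.5 [(2, np.float64(-11.95), np.float64(94.63)), (8, np.float64(-10.11), np.float64(94.52)), (30, np.float64(-3.33), np.float64(94.13))]
0 top 258.69 208.7 [(2, np.float64(-25.19), np.float64(92.06)), (8, np.float64(-22.82), np.float64(92.05)), (30, np.float64(-14.15), np.float64(92.02))]
0 all 258.69 214.6 [(2, np.float64(-28.97), np.float64(92.06)), (8, np.float64(-26.46), np.float64(92.05)), (30, np.float64(-17.24), np.float64(92.03))]
0 bot 258.69 221.2 [(2, np.float64(-33.33), np.float64(92.06)), (8, np.float64(-30.64), np.float64(92.05)), (30, np.float64(-20.8), np.float64(92.03))]
0 top 258.56 248.5 [(2, np.float64(-51.92), np.float64(92.14)), (8, np.float64(-48.51), np.float64(92.13)), (30, np.float64(-36.0), np.float64(92.09))]
0 all 258.56 264.4 [(2, np.float64(-63.37), np.float64(92.15)), (8, np.float64(-59.51), np.float64(92.13)), (30, np.float64(-45.35), np.float64(92.1))]
0 bot 258.43 282.2 [(2, np.float64(-76.76), np.float64(92.23)), (8, np.float64(-72.38), np.float64(92.22)), (30, np.float64(-56.3), np.float64(92.17))]
```

The slide needs 2.4 mm more.

```bash
python3 -m creep '[0,-0.0012,0,0,1, 0,-0.0024,0,0,1, 0,-0.0024,0,0,1, 0,-0.0024,0,0,1]'; python3 - <<'E'
from plant import *
from h import *
f=grab_frame('wrist');pickle.dump(f,open('w6.pkl','wb'));cv2.imwrite('pics/w6.png',f['img'])
E
python3 m.py w6.pkl 238 150 284 196 252 203 267 222 250 240 270 285
```

```text
t: 9.48
tool_pos: [0.5468, 0.2247, 0.129]
ee_rot: [0.001, 0.987, -0.163, -0.0]
ft_force: [-0.8, -1.8, 7.1]
opening: 0.158
1 top 255.0 158.7 [(2, np.float64(4.99), np.float64(94.43)), (8, np.float64(6.18), np.float64(94.36)), (30, np.float64(10.54), np.float64(94.1))]
1 all 255.02 170.9 [(2, np.float64(-2.06), np.float64(94.46)), (8, np.float64(-0.6), np.float64(94.39)), (30, np.float64(4.78), np.float64(94.12))]
1 bot 255.03 187.6 [(2, np.float64(-12.04), np.float64(94.5)), (8, np.float64(-10.18), np.float64(94.43)), (30, np.float64(-3.38), np.float64(94.16))]
0 top 258.69 208.7 [(2, np.float64(-25.18), np.float64(92.39)), (8, np.float64(-22.81), np.float64(92.4)), (30, np.float64(-14.11), np.float64(92.43))]
0 all 258.7 214.6 [(2, np.float64(-28.96), np.float64(92.39)), (8, np.float64(-26.44), np.float64(92.4)), (30, np.float64(-17.21), np.float64(92.43))]
0 bot 258.69 221.2 [(2, np.float64(-33.32), np.float64(92.4)), (8, np.float64(-30.63), np.float64(92.41)), (30, np.float64(-20.77), np.float64(92.44))]
0 top 258.93 248.4 [(2, np.float64(-51.8), np.float64(92.27)), (8, np.float64(-48.38), np.float64(92.28)), (30, np.float64(-35.87), np.float64(92.33))]
0 all 258.85 263.8 [(2, np.float64(-62.89), np.float64(92.33)), (8, np.float64(-59.04), np.float64(92.34)), (30, np.float64(-44.93), np.float64(92.38))]
0 bot 258.66 282.2 [(2, np.float64(-76.71), np.float64(92.47)), (8, np.float64(-72.32), np.float64(92.47)), (30, np.float64(-56.23), np.float64(92.5))]
```

Only 0.4 mm of that came through, with friction taking the rest. I'll add small steps and re-measure.

```bash
cat > s.sh <<'E'
python3 - <<'P'
from plant import *
from h import *
import sys
f=grab_frame('wrist');pickle.dump(f,open('w6.pkl','wb'))
P
python3 m.py w6.pkl 238 150 284 196 252 203 267 222 250 240 270 285 | grep all | sed 's/np.float64//g'
E
python3 -m creep '[0,-0.001,0,0,1, 0,-0.001,0,0,1, 0,-0.001,0,0,1]'|grep -E 'pos|force'; bash s.sh;python3 -m creep '[0,-0.001,0,0,1, 0,-0.001,0,0,1, 0,-0.001,0,0,1]'|grep -E 'pos|force'; bash s.sh
```

```text
tool_pos: [0.5471, 0.2255, 0.129]
ft_force: [-1.3, -1.7, 7.2]
1 all 256.4 170.8 [(2, (-2.02), (94.49)), (8, (-0.56), (94.45)), (30, (4.81), (94.31))]
0 all 258.69 214.6 [(2, (-28.96), (93.22)), (8, (-26.44), (93.23)), (30, (-17.2), (93.27))]
0 all 258.93 264.4 [(2, (-63.32), (93.11)), (8, (-59.45), (93.12)), (30, (-45.28), (93.18))]
tool_pos: [0.5474, 0.2264, 0.129]
ft_force: [-0.8, -2.6, 7.3]
1 all 258.17 170.9 [(2, (-2.06), (94.46)), (8, (-0.6), (94.46)), (30, (4.78), (94.47))]
0 all 258.69 214.6 [(2, (-28.96), (94.2)), (8, (-26.44), (94.21)), (30, (-17.2), (94.25))]
0 all 258.93 264.4 [(2, (-63.31), (94.09)), (8, (-59.45), (94.1)), (30, (-45.28), (94.16))]
```

Tracking is now 1:1 with 0.3 mm left. I'll finish that, then back the command off about 1.8 mm to unload the compliance before releasing.

```bash
python3 -m creep '[0,-0.0003,0,0,1, 0,-0.0003,0,0,1, 0,0.0009,0,0,1, 0,0.0015,0,0,1,0,0.0015,0,0,1]'|grep -E 'pos|force'; bash s.sh
```

```text
tool_pos: [0.5474, 0.2266, 0.129]
ft_force: [0.0, 0.8, 5.0]
1 all 258.63 170.9 [(2, (-2.04), (94.41)), (8, (-0.58), (94.4)), (30, (4.78), (94.39))]
0 all 258.68 214.6 [(2, (-28.96), (94.39)), (8, (-26.44), (94.39)), (30, (-17.22), (94.37))]
0 all 258.58 264.1 [(2, (-63.13), (94.47)), (8, (-59.28), (94.46)), (30, (-45.15), (94.44))]
```

Nose 94.40, pointer 94.39, line 94.44. I'll release, lift straight up and check again.

```bash
python3 -m creep '[0,0,0,0,0.75, 0,0,0,0,0.6, 0,0,0,0,0.6, 0,0,-0.02,0,0.6, 0,0,-0.04,0,0.6, 0,0,-0.06,0,0.6, 0,0,-0.06,0,0.6, 0,0,-0.06,0,0.6]'; python3 - <<'E'
from plant import *
from h import *
f=grab_frame('wrist');pickle.dump(f,open('w7.pkl','wb'));cv2.imwrite('pics/w7.png',f['img'])
E
python3 go.py 55 65 0.155
```

```text
t: 12.05
tool_pos: [0.5466, 0.2256, 0.1879]
ee_rot: [0.0, 0.987, -0.162, -0.001]
ft_force: [-0.3, 0.0, 0.6]
opening: 0.401
12.1 [0.54643972 0.22557036 0.18766946] tool yaw -18.687032973198463 shift mm [100.9  28.4  32.6]
```

View pics/w7.png

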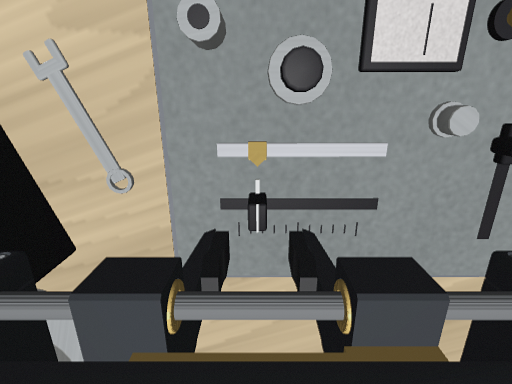

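The nose (257,166) and pointer (257,182) are in line after release. I'll get the numbers and locate the button.

```bash
python3 m.py w7.pkl 240 138 275 168 250 176 265 192 250 202 266 232|grep all|sed 's/np.float64//g'; python3 - <<'E'
from h import *
f=pickle.load(open('w7.pkl','rb'))
a=np.deg2rad(-18.6);ey=np.array([-np.sin(a),np.cos(a)]);ex=np.array([np.cos(a),np.sin(a)]);c=np.array([.5600,.1222])
g=f['img'][30:110,262:340].max(2);m=(g<75).astype(np.uint8)
_,l,st,ce=cv2.connectedComponentsWithStats(m);i=l[39,41];print(st[i])
x,y,w,h=st[i][:4];U,V=262+x+w/2-.5,30+y+h/2-.5
X=ray(f,U,V,.1205+.022);print(U,V,(X[:2]-c)@ex*1000,(X[:2]-c)@ey*1000)
E
```

```text
1 all 256.94 151.7 [(2, (-1.76), (94.43)), (8, (-0.72), (94.4)), (30, (3.09), (94.3))]
0 all 257.07 185.5 [(2, (-29.05), (94.39)), (8, (-27.24), (94.37)), (30, (-20.6), (94.27))]
0 all 256.96 217.4 [(2, (-56.77), (94.55)), (8, (-54.17), (94.52)), (30, (-44.65), (94.41))]
[   0    0   78   80 5207]
300.5 69.5 54.45074001758688 66.34413393731396
```

The slide holds: nose 94.40, pointer 94.37. Now over the button with the fingers shut.

```bash
python3 -m creep '[0,0,-0.02,0,1, 0.05,0.014,-0.02,0,1, 0.101,0.028,-0.02,0,1, 0.101,0.028,0,0,1, 0.101,0.028,0.03,0,1, 0.101,0.028,0.03,0,1, 0.101,0.028,0.03,0,1]'; python3 go.py 55 65 0.1365
```

```text
t: 12.98
tool_pos: [0.634, 0.1673, 0.159]
ee_rot: [-0.0, 0.987, -0.162, 0.0]
ft_force: [0.5, 0.3, 0.3]
opening: 0.01
12.975 [0.63396383 0.16733645 0.15903428] tool yaw -18.675127960229194 shift mm [-0.7  1.4 22.5]
```

```bash
python3 -m creep '[0,0.001,0.008,0,1, 0,0.001,0.014,0,1, 0,0.001,0.018,0,1, 0,0.001,0.021,0,1, 0,0.001,0.024,0,1, 0,0.001,0.026,0,1, 0,0.001,0.026,0,1, 0,0.001,0.026,0,1]'
```

```text
t: 13.98
tool_pos: [0.6335, 0.1661, 0.1362]
ee_rot: [0.0, 0.987, -0.163, 0.001]
ft_force: [-8.2, -2.0, 22.5]
opening: 0.004
```

Bottomed out at z 0.1362 with 22 N, well over the 5 N spring force. I'll lift straight up, retreat and check everything.

```bash
python3 -m creep '[0,0,-0.01,0,1, 0,0,-0.03,0,1, 0,0,-0.08,0,1, 0,0,-0.13,0,1, -0.06,0.03,-0.19,0,1, -0.11,0.06,-0.24,0,1, -0.11,0.06,-0.24,0,1, -0.11,0.06,-0.24,0,1,-0.11,0.06,-0.24,0,1]'; python3 - <<'E'
from plant import *
from h import *
f=grab_frame('wrist');pickle.dump(f,open('w8.pkl','wb'));cv2.imwrite('pics/w8.png',f['img'])
P=cloud(f);a=np.deg2rad(-18.6);ey=np.array([-np.sin(a),np.cos(a)]);ex=np.array([np.cos(a),np.sin(a)]);c=np.array([.5600,.1222])
X=np.r_[c+.055*ex+.065*ey,.1425];u,v=np.round(pix(f,X)).astype(int);print(u,v,'button height',np.median(P[v-2:v+3,u-2:u+3,2])-.1205)
for n,x,y,h in(('mode',7.5,-99,30),('cap',-45,94.4,30),('nose',-10,94.4,8)):print(n,pix(f,np.r_[c+x/1000*ex+y/1000*ey,.1205+h/1000]))
E
```

```text
t: 15.1
tool_pos: [0.5105, 0.1445, 0.372]
ee_rot: [0.0, 0.987, -0.162, -0.0]
ft_force: [0.0, 0.1, -0.6]
opening: 0.008
211 78 button height 0.02219238233011281
mode (np.float64(338.9376721558887), np.float64(117.32933477863871))
cap (np.float64(192.14102117289355), np.float64(157.7080465358052))
nose (np.float64(193.86013156659214), np.float64(129.67378963702697))
```

View pics/w8.png

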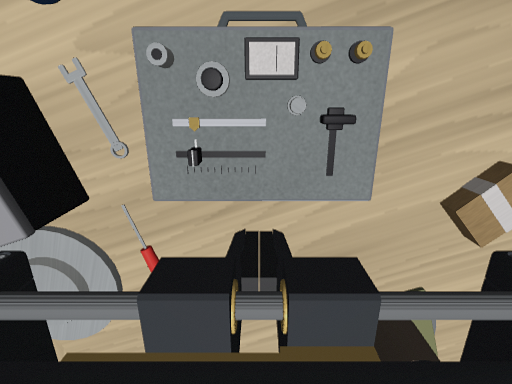

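The mode slide is home at (339,118), and the slide (194,155) is in line with the marker (194,124). The button is back up at 22.2 mm. The nut (297,105), socket (158,54), spanner and screwdriver look untouched, so I'm handing in.

```bash
python3 -c "
from plant import *
print(close_job())"
```

```text
the job is handed in; nothing more can be done
None
```

The charger is set up as asked, in the order asked, and the job was handed in at about 15 s of robot time.

- **Mode slide:** I pushed it with the fingers shut until it stalled against the end stop at about 20 N. Afterwards no slot showed ahead of its foot, and the measured slot length fits a full 70 mm travel.
- **Current slide:** I gripped it and moved it to the marker. My first 2.4 mm correction moved it only about 0.4 mm because of friction, so I added small steps and took the load off before letting go. After release the marker nose measured y = 94.40 mm, the pointer 94.37 mm and the cap line 94.41 mm.
- **Start button:** I pressed it until it bottomed, at about 6.3 mm and 22 N, and then lifted off. It came back up to 22.2 mm above the panel.
- **Bystanders:** In the last picture the marker, nut, socket, spanner and screwdriver looked unmoved, and the arm stood clear touching nothing. I did not look at the jar and bearing again at the end, but the arm never worked near them.

No check failed. The only disagreement was 1–3 mm between the charger positions from the different views, so I set the slide by comparing it with the marker in the same picture.

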